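# Kit the stacked die-cast boxes into their trays

## Task

Take the stack of four aluminium boxes apart from the top down, one box at a time, and put each box into the red kitting tray made for its size, lid up and lying flat on the floor of the tray's large pocket. Set the boxes down rather than dropping them or knocking them off the stack, leave the jar and the dish of screws where they are, and let go of everything at the end.

Things in the scene. Friction and masses are not known exactly. Their poses are not given: they have to be found in the camera images.
- box_square: Bare die-cast aluminium box with screwed lid, a small square box: 50 long (its x) x 50 wide (its y) x 27 high (z) mm, straight sides, about 90 g, closed and rigid. At the start it is the top of the stack, on the slim box, lid up. Origin: centre of its underside; z up through the lid. Loose; turned and shifted a little on its neighbours.
- box_slim: Bare die-cast aluminium box with screwed lid, a long narrow box: 112 long (its x) x 38 wide (its y) x 28 high (z) mm, straight sides, about 140 g, closed and rigid. At the start it is third from the bottom, on the medium box, lid up. Origin: centre of its underside; z up through the lid. Loose; turned and shifted a little on its neighbours.
- box_medium: Bare die-cast aluminium box with screwed lid, a shorter oblong box: 82 long (its x) x 55 wide (its y) x 28 high (z) mm, straight sides, about 130 g, closed and rigid. At the start it is second from the bottom, on the large box, lid up. Origin: centre of its underside; z up through the lid. Loose; turned and shifted a little on its neighbours.
- box_large: Bare die-cast aluminium box with screwed lid, the largest oblong box: 120 long (its x) x 66 wide (its y) x 34 high (z) mm, straight sides, about 210 g, closed and rigid. At the start it is the bottom of the stack, standing on the mat, lid up. Origin: centre of its underside; z up through the lid. Loose; turned and shifted a little on its neighbours.
- tray_square: Red kitting tray with grey-lined pocket for the square box, fixed. Box pocket 62 (tray x) x 62 (y) mm inside (6 mm to spare all round); floor 3 mm thick, walls 3 mm thick, tops 11 mm above the bench, a 36 mm finger notch in the middle of both walls along x. A 22 mm side pocket at its -x end holds two sockets, up to 16 mm high. Origin: on the bench under the box pocket's centre; z up. The box may go in either way round.
- tray_slim: Red kitting tray with grey-lined pocket for the slim box, fixed. Box pocket 124 (tray x) x 50 (y) mm inside (6 mm to spare all round); floor 3 mm thick, walls 3 mm thick, tops 11 mm above the bench, a 44 mm finger notch in the middle of both walls along x. A 22 mm side pocket at its -x end holds one socket, up to 16 mm high. Origin: on the bench under the box pocket's centre; z up. The box may go in either way round.
- tray_medium: Red kitting tray with grey-lined pocket for the medium box, fixed. Box pocket 94 (tray x) x 67 (y) mm inside (6 mm to spare all round); floor 3 mm thick, walls 3 mm thick, tops 11 mm above the bench, a 44 mm finger notch in the middle of both walls along x. A 22 mm side pocket at its -x end holds two sockets, up to 16 mm high. Origin: on the bench under the box pocket's centre; z up. The box may go in either way round.
- tray_large: Red kitting tray with grey-lined pocket for the large box, fixed. Box pocket 132 (tray x) x 78 (y) mm inside (6 mm to spare all round); floor 3 mm thick, walls 3 mm thick, tops 11 mm above the bench, a 44 mm finger notch in the middle of both walls along x. A 22 mm side pocket at its -x end holds three sockets, up to 16 mm high. Origin: on the bench under the box pocket's centre; z up. The box may go in either way round.
- jar: Bystander: round glass jar with a black screw lid, 58 mm diameter, 66 mm high, loose, on the far side of the work. Origin: centre of its underside. Leave it alone.
- dish: Bystander: small round steel dish of screws, 94 mm diameter at the rim, 26 mm high, loose, on the far side of the work. Origin: centre of its underside. Leave it alone.
Mind the look-alikes: they are no part of the job. What is shaped like the box_large but blue or orange is not meant.

How it is judged (in metres and radians):
On the way, in this order (a step that is already met when the one before it is completed fails the run):
1. the square box lies flat in its own tray, let go (horizontal distance between box_square and tray_square below 0.012 m and z of box_square in the frame of tray_square below 0.0055 m and angle between box_square's own z axis and vertical below 0.05 rad and contact force between the fingers and box_square below 0.1 N), for 0.2 s.
2. the slim box lies flat in its own tray, let go (horizontal distance between box_slim and tray_slim below 0.012 m and z of box_slim in the frame of tray_slim below 0.0055 m and angle between box_slim's own z axis and vertical below 0.05 rad and contact force between the fingers and box_slim below 0.1 N), for 0.2 s.
3. the medium box lies flat in its own tray, let go (horizontal distance between box_medium and tray_medium below 0.012 m and z of box_medium in the frame of tray_medium below 0.0055 m and angle between box_medium's own z axis and vertical below 0.05 rad and contact force between the fingers and box_medium below 0.1 N), for 0.2 s.
4. the large box lies flat in its own tray, let go (horizontal distance between box_large and tray_large below 0.012 m and z of box_large in the frame of tray_large below 0.0055 m and angle between box_large's own z axis and vertical below 0.05 rad and contact force between the fingers and box_large below 0.1 N), for 0.2 s.
At the end, for the whole second after the job is handed in: Each of the four boxes lies lid up (within 0.05 rad) in the box pocket of its own tray, its origin within 12 mm of the tray's origin horizontally and its underside less than 5.5 mm above the bench-level origin of the tray (pocket floor 3 mm), let go and at rest (all of step 1 and all of step 2 and all of step 3 and all of step 4 and linear speed of each of box_square, box_slim, box_medium, box_large below 0.02 m/s and angular speed of each of box_square, box_slim, box_medium, box_large below 0.2 rad/s); the robot touches nothing.
It fails at once if a box falls (faster than 0.6 m/s, about 18 mm of free fall) while no finger touches it ((linear speed of box_square above 0.6 m/s and contact force between the fingers and box_square below 0.1 N) or (linear speed of box_slim above 0.6 m/s and contact force between the fingers and box_slim below 0.1 N) or (linear speed of box_medium above 0.6 m/s and contact force between the fingers and box_medium below 0.1 N) or (linear speed of box_large above 0.6 m/s and contact force between the fingers and box_large below 0.1 N)).
It fails at once if the jar or the dish is moved more than 20 mm (distance of any of jar, dish from where it was at the start of the episode above 0.02 m).
It also fails if it takes over 120 s, if anything falls off the work surface, if the arm or the gripper's body presses on something with over 40 N, if the wrist force passes 120 N, or if a joint passes its speed limit or range.

## Robot

A 6-joint arm with a two-finger parallel gripper is mounted at the origin on the work surface. World frame = base frame: x ahead of the robot, y to its left, z up, the work surface at z = 0. Lengths are in mm, angles in rad, forces in N, time in s.
With the tool pointing down it reaches from about 325 to 875 mm from the base axis. Payload 4.4 kg.
Tool frame: the origin (TCP) lies on the centre line of the jaws, within the pads' length; the fingertips stand ahead of it and the grasp point (between the pads) lies 6 mm ahead of it (ctrl.tcp_to_tips is the z of the fingertips in the tool frame, in mm); z points along the fingers, y is the line along which they close (so a half turn about z gives the same grasp; the last joint's range is limited). The gripper opens to 85 mm and grips with 20 to 120 N. Pads are 22 mm wide; open, the fingers measure 114 mm over their backs; the gripper's body (76 mm by 85 mm) begins 54 mm behind the grasp point. The pads swing forward as they close: fully open they stand 13 mm farther back than shut.
Start: joints at [-1.466, 0.207, 1.542, -0, 1.393, -0.15], TCP at [144.917, -556.441, 256.282] pointing down, gripper open.
Joint ranges: [-2.73, 2.73], [-0.86, 2.22], [0.23, 2.46], [-1.11, 4.25], [0.08, 2.63], [-2.82, 2.82]. Speed limits (rad/s): [2.79, 2.79, 3.14, 3.14, 3.14, 3.14].

## Interface

Orientations are given as a 3x3 rotation matrix whose columns are the frame's x, y, z axes.
In Python, from plant import ctrl, sensors, optics gives the robot as it stands. Calls block until the motion is done:
- ctrl.move_ptp(position, orientation): joint-space move of the TCP to a pose.
- ctrl.move_l(position, rot=None, vel=150, threshold=None): straight line of the TCP; rot=None keeps the orientation; vel is the mean speed in mm/s. With threshold (N) it stops when the force on the tool has changed by that much, and returns True; else False.
- ctrl.set_joints(angles): joint-space move.
- ctrl.gripper_to(opening, force=None): finger opening in mm; force is the grip in N (None keeps the last); returns when the fingers have stopped.
- ctrl.hold(seconds).
- ctrl.solve_ik(position, orientation): joint angles nearest the present ones, or None.
- sensors.read_state(): the state.
- optics.grab_frame(name): name is "side" or "top" or "wrist"; returns (picture, depth): 480x640x3 uint8, red, green, blue; 480x640 float32, mm along the optical axis (not along the pixel's ray), 0 where there is no reading.
- optics.camera_params(name): a dict with "mtx" (3x3 intrinsics, pixels), "k1" (the pictures are not rectified: a ray, as slopes to the right and down, at radius r is drawn at 1 + k1 r^2 times it, then the intrinsics apply), "R" (3x3) and "t" (3): a world point X has camera coordinates R X + t; the wrist camera has in their place "T_tool_cam" (4x4, takes a point from camera to tool coordinates, whose origin is the TCP and whose axes are the flange's). Camera axes: x right, y down, z forward; pixel columns grow to the right and rows downward; lengths in mm; the calibration is good to about 2 mm. A picture is of the moment at which its call begins: read the wrist's pose just before it. camera_params takes no time and is no camera call.
A pose or a line that the arm cannot do raises ctrl.MotionError and nothing moves.
- ctrl.finish_job(): hands the job in; it is judged then, once.
The state is a dict: "t": time; "q": joint angles; "qvel": joint speeds; "tau": joint torques, N m; "eef_pos": TCP position; "eef_rot": TCP orientation; "force": force on the tool from outside, world axes, zero at the start; "wrist_torque": the same for the moment, N m; "grip_width": finger opening in mm; "grasp_force": force on a finger pad.
Only numpy, scipy, OpenCV 4.12 (cv2) and the standard library are available. Lean on these libraries where they do the work, as an engineer would, in place of code of your own. Each camera call takes 0.05 s, during which the arm holds its last target. There are 200 camera calls.

## Working session

There is one attempt and no reset: what is moved stays moved. The work goes in short steps, each a Python script; the robot and the scene stay as the last script left them, time stands still between calls to the robot, and variables do not carry over. Pictures are saved under pics/ and viewed, at most 14 in all, crops included, and the job is handed in when it is done.

```bash
ls; mkdir -p pics; python3 - <<'E'
from plant import ctrl,sensors,optics
import cv2,numpy as np
for n in ("top","side"):
    p,d=optics.grab_frame(n); cv2.imwrite(f"pics/{n}0.png",p[:,:,::-1]); np.savez(f"pics/{n}0.npz",p=p,d=d)
    c=optics.camera_params(n); print(n,c, (d>0).mean())
print(optics.camera_params("wrist"), ctrl.tcp_to_tips, sensors.read_state())
E
```

```text
pics
top {'mtx': array([[450.05840796,   0.        , 316.92766442],
       [  0.        , 450.05840796, 239.87261951],
       [  0.        ,   0.        ,   1.        ]]), 'k1': -0.04961631887002013, 'R': array([[-0.02857246, -0.99958084,  0.0046636 ],
       [-0.99770227,  0.02823141, -0.06158862],
       [ 0.06143115, -0.00641262, -0.99809072]]), 't': array([ -6.53813613, 569.10653556, 822.47771273])} 0.9960416666666667
side {'mtx': array([[580.93254358,   0.        , 315.71169625],
       [  0.        , 580.93254358, 244.07047373],
       [  0.        ,   0.        ,   1.        ]]), 'k1': 0.05866217687357116, 'R': array([[ 0.94816355, -0.31777448, -0.00229534],
       [-0.20089394, -0.59379196, -0.77913589],
       [ 0.24622655,  0.73920936, -0.62685086]]), 't': array([-534.92593781,  194.82478449,  991.89489839])} 0.9960872395833333
{'mtx': array([[364.99264708,   0.        , 320.92519871],
       [  0.        , 364.99264708, 238.41951729],
       [  0.        ,   0.        ,   1.        ]]), 'k1': -0.061145752567944286, 'T_tool_cam': array([[-5.82175610e-05, -9.46027626e-01, -3
[... 416 characters left out ...]
, -1.50504823e-01]), 'qvel': array([ 1.26782575e-04, -2.46322081e-03, -3.77378294e-03, -7.97026303e-04,
       -1.60861839e-03,  3.05745091e-05]), 'tau': array([-1.41826407e-03, -3.84097588e+01, -2.92549735e+01, -2.56802850e-04,
        4.94065738e-03, -1.15603885e-05]), 'eef_pos': array([ 144.83041348, -555.80242759,  255.23119997]), 'eef_rot': array([[ 9.67718451e-01,  2.52033614e-01, -2.37205810e-04],
       [ 2.52033560e-01, -9.67716303e-01,  2.05954440e-03],
       [ 2.89526490e-04, -2.05284295e-03, -9.99997851e-01]]), 'force': array([-0.06610628, -0.84831074, -0.20693207]), 'wrist_torque': array([0.02965492, 0.02572302, 0.014938  ]), 'grasp_force': 0.0, 'grip_width': 85.28452221427108}
```

View pics/top0.png

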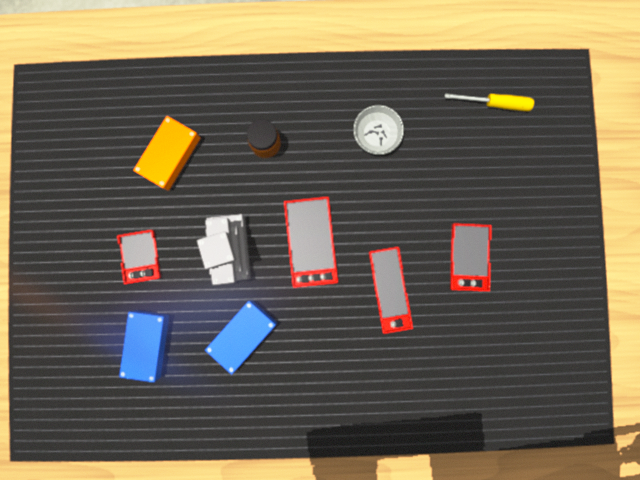

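View pics/side0.png

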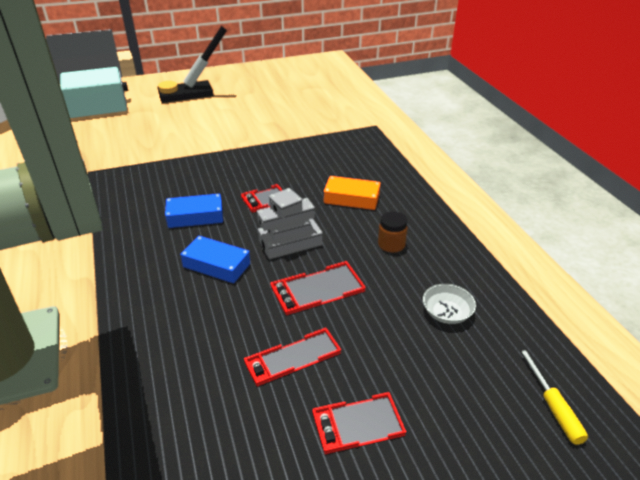

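Candidates in the top view: the bare aluminium stack at (225,250) is the target. The look-alikes are the blue boxes at (145,347) and (240,337) and the orange box at (166,153). The trays are square (138,257), large (311,243), slim (391,290) and medium (471,257), with their socket ends toward the robot. The jar is at (264,138) and the dish at (379,130).

```bash
cat > h.py <<'E'
from plant import ctrl,sensors,optics
import cv2,numpy as np
def down(yaw):  # tool z down, tool y (closing line) at angle yaw+90deg, tool x at yaw
    c,s=np.cos(yaw),np.sin(yaw); return np.array([[c,s,0],[s,-c,0],[0,0,-1.]])
def cloud(n,tag=None):
    c=optics.camera_params(n)
    if n=="wrist": st=sensors.read_state()
    p,d=optics.grab_frame(n)
    if tag: cv2.imwrite(f"pics/{tag}.png",p[:,:,::-1])
    v,u=np.mgrid[0:480,0:640].astype(np.float64)
    k=np.array([c["k1"],0,0,0.])
    r=cv2.undistortPoints(np.stack([u.ravel(),v.ravel()],1)[:,None],c["mtx"],k)[:,0].reshape(480,640,2)
    X=np.dstack([r*d[...,None],d])
    if n=="wrist":
        T=c["T_tool_cam"]; X=X@T[:3,:3].T+T[:3,3]; W=X@st["eef_rot"].T+st["eef_pos"]
    else: W=(X-c["t"])@c["R"]
    W[d<=0]=np.nan
    return p,W
def red(p): 
    h=cv2.cvtColor(p,cv2.COLOR_RGB2HSV); return ((h[...,0]<6)|(h[...,0]>174))&(h[...,1]>150)&(h[...,2]>80)
def blobs(m,amin):
    n,l,s,c=cv2.connectedComponentsWithStats(m.astype(np.uint8),connectivity=8)
    return [(l==i,c[i],s[i]) for i in range(1,n) if s[i,4]>amin]
def rect(P):
    """min-area rectangle: centre, (long,short), yaw of long axis in (-pi/2,pi/2]"""
    (c,(w,h),a)=cv2.minAreaRect(P.astype(np.float32)); a=np.radians(a)
    if w<h: w,h,a=h,w,a+np.pi/2
    a=(a+np.pi/2)%np.pi-np.pi/2
    return np.array(c),(w,h),a
def tray_rects(p,W):
    out=[]
    m=red(p)&np.isfinite(W[...,0])&(W[...,2]>-8)&(W[...,2]<25)&(W[...,0]<900)
    for b,c,s in blobs(m,250):
        P=W[b]; f=cv2.drawContours(np.zeros(b.shape,np.uint8),cv2.findContours(b.astype(np.uint8),0,2)[0],-1,1,-1)>0
        r=rect(P[:,:2]); out.append((c,r,np.percentile(P[:,2],[2,50,98]),f&~b))
    return out
E
python3 - <<'E'
from h import *
np.set_printoptions(precision=1,suppress=True)
for n in("top","side"):
    p,W=cloud(n); print(n)
    for c,r,z,f in tray_rects(p,W): print(c,r[0],np.round(r[1],1),round(r[2],3),z,f.sum())
    m=np.isfinite(W[...,2])&(W[...,2]>15)&(W[...,2]<150)&(W[...,0]>350)&(W[...,0]<800)&(abs(W[...,1])<450)
    h=cv2.cvtColor(p,cv2.COLOR_RGB2HSV)
    for b,c,s in blobs(m,150): print('obj',c,s[4],np.nanmedian(W[b],0),np.nanmax(W[b][:,2]),np.median(h[b],0))
    m=(abs(W[...,0]-550)<200)&(abs(W[...,1])<300); print('mat z',np.nanpercentile(W[m][:,2],[5,30,50]))
E
```

```text
top
[311.7 251.8] [567.8 -10.5] [168.2  89.3] 0.073 [-1.4  4.9 14. ] 3159
[469.8 265.3] [ 529.2 -315.5] [129.8  80.3] -0.065 [-0.4  5.4 14.1] 1852
[139.1 262.2] [548.2 319.4] [97.7 75.8] 0.131 [-0.8  5.2 13.3] 1250
[392.2 301.1] [ 471.4 -159.1] [160.1  61.5] 0.136 [-0.3  5.4 14.2] 1849
obj [381.2 134.8] 339 [ 765.1 -164.9   23.2] 30.153795833830003 [ 39.  13. 188.]
obj [263.1 137.7] 962 [752.   68.9  65.9] 70.6195501572035 [14. 18. 69.]
obj [165.8 152.7] 2405 [738.8 254.4  34. ] 40.267539274801656 [ 23. 255. 255.]
obj [225.2 248.7] 2800 [553.3 132.4  90.2] 121.5147588092592 [ 15.   5. 232.]
obj [241.1 334.8] 2355 [398.6 118.6  34. ] 40.1633792421975 [106. 166. 254.]
obj [143.6 338.5] 2029 [396.5 298.3  33.7] 38.0482023895758 [107. 171. 252.]
mat z [-1.4  0.5  1.5]
side
[311.8 290.3] [567.9  -2.2] [173.1 103.4] 0.081 [-2.1  6.2 12.1] 197
[284.  359.7] [ 472.2 -151.6] [162.9  69.7] 0.137 [-1.5  5.5 12.4] 1682
[349.2 425.2] [ 529.7 -308.1] [131.4  84.6] -0.066 [-1.1  6.2 12.7] 2568
obj [351.8 190.1] 1159 [735.2 248.9  32.3] 38.915661073488565 [ 21. 230. 255.]
obj [287.  222.3] 2872 [544.4 125.5  67. ] 118.99022474318036 [90.  6. 83.]
obj [200.5 206.6] 994 [393.9 289.2  33.8] 38.64384073261576 [108. 206. 251.]
obj [392.4 229.2] 859 [748.9  57.1  53.8] 69.0124041849562 [ 13. 142.  57.]
obj [218.2 256.6] 1556 [396.8 109.1  32.6] 37.94977079224097 [107. 206. 251.]
obj [440.4 300.9] 348 [ 760.2 -110.3   21.8] 29.091032815766575 [ 64.  12. 154.]
mat z [-2.3 -0.4  0.6]
```

```bash
python3 - <<'E'
from h import *
np.set_printoptions(precision=1,suppress=True)
ctrl.gripper_to(85)
def show(tag):
    p,W=cloud("wrist",tag); np.savez(f"pics/{tag}.npz",p=p,W=W)
    for c,r,z,f in tray_rects(p,W):
        F=W[cv2.erode(f.astype(np.uint8),np.ones((3,3)))>0]
        print(tag,c,r[0],np.round(r[1],1),round(r[2],3),z)
for tag,pos in [("wm",(520,-310,200)),("ws",(470,-155,200)),("wl",(560,-5,200)),("wst",(545,130,270)),("wq",(550,315,230)),("wst2",(545,170,270))]:
    ctrl.move_ptp(np.array(pos,float),down(0.)); show(tag)
print(sensors.read_state()['t'])
E
```

```text
wm [ 24.5 185.6] [557.6 -47.5] [174.3  56.3] -0.266 [ 0.5  6.6 12.3]
wm [319.8 222.4] [ 525.2 -312.2] [129.7  76.5] -0.076 [ 0.4  9.1 12.5]
wm [153.7 263.2] [ 466.7 -153.9] [161.7  64.9] 0.138 [ 0.7  8.2 12.4]
ws [78.7 28.8] [619.   35.1] [68.  35.9] -0.428 [ 1.   9.5 12.7]
ws [157.1 149.2] [559.7  -6.1] [157.4  92.1] 0.075 [ 1.1  8.9 12.6]
ws [498. 163.] [ 526.5 -314.7] [129.4  81.3] -0.072 [ 1.3  8.4 12.6]
ws [324.4 238.3] [ 467.6 -157.2] [160.8  58.7] 0.141 [ 0.3  9.  12.6]
wl [324.8 226.7] [562.2  -9. ] [169.2  87.5] 0.079 [ 0.4 10.4 12.6]
wl [609.4 261.6] [ 524.6 -306. ] [131.3  65.1] -0.074 [ 1.   7.  12.3]
wl [ 12.4 246.7] [536.  285.8] [88.4 31.5] -0.259 [ 0.9  6.2 12.2]
wl [482.4 282.9] [ 466.9 -159.8] [164.7  62.5] 0.14 [ 0.5  8.  12.4]
wst [449.8 190.7] [562.9 -11.1] [168.3  90. ] 0.079 [ 1.1  9.8 12.8]
wst [147.7 207.2] [543.8 321.6] [96.4 77.1] 0.142 [ 0.8  8.3 12.5]
wst [563.7 266.2] [ 466.9 -161.3] [164.9  66.1] 0.137 [ 0.8  7.7 12.4]
wq [610.3 201.7] [554.8  20.4] [178.8  60.3] 0.325 [ 0.9  7.7 12.5]
wq [316.6 221.7] [543.7 318. ] [98.  71.2] 0.15 [ 0.4  8.5 12.6]
wst2 [486.3 189.6] [563.1 -11.7] [167.9  91.5] 0.077 [ 1.   9.4 12.7]
wst2 [185.6 208.1] [543.7 320.5] [96.8 74.6] 0.136 [ 0.7  8.8 12.7]
wst2 [596.  265.5] [ 467.1 -161.3] [164.1  67.3] 0.136 [ 0.9  7.7 12.5]
5.8917
```

View pics/wst.png

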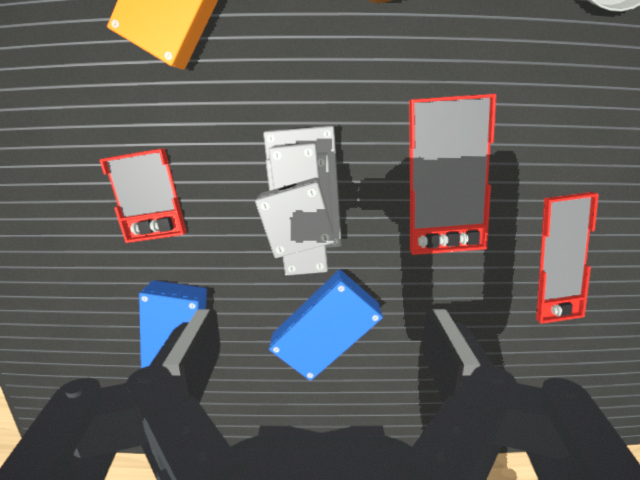

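The crop confirms the bare aluminium stack at (300,205), with the square box on top at (295,218). The blue boxes at (173,320) and (325,325) and the orange one at (165,30) are decoys. Next I'll refine the trays and the square box by height-filtered fits from both views.

```bash
cat >> h.py <<'E'
OUT=dict(square=(93,68),slim=(155,56),medium=(125,73),large=(163,84))
DIM=dict(square=(50,50,27),slim=(112,38,28),medium=(82,55,28),large=(120,66,34))
def smooth(W):  # reject mixed pixels at depth edges
    z=W[...,2].astype(np.float32); k=np.ones((3,3))
    return np.isfinite(z)&(cv2.dilate(z,k)-cv2.erode(z,k)<4)
def fitrect(P,size,yaw0):
    """fixed-size rectangle fit: percentile edges about the yaw of min-area rect"""
    c,s,a=rect(P)
    best=None
    for da in np.radians(np.arange(-6,6.1,.25)):
        t=yaw0+da; u=np.array([np.cos(t),np.sin(t)]); v=np.array([-u[1],u[0]])
        lo,hi=np.percentile(P@np.c_[u,v],[.7,99.3],axis=0); w=hi-lo
        if best is None or w[0]*w[1]<best[0]: best=(w[0]*w[1],((lo+hi)/2)@np.c_[u,v].T,w,t)
    return best[1:]
def level(p,W,z,ctr,R,tol=7):
    h=cv2.cvtColor(p,cv2.COLOR_RGB2HSV)
    m=(abs(W[...,2]-z)<tol)&smooth(W)&(h[...,1]<70)&(np.hypot(W[...,0]-ctr[0],W[...,1]-ctr[1])<R)
    b=max(blobs(m,40),key=lambda b:b[2][4]) ; return W[b[0]], m
E
python3 - <<'E'
from h import *
np.set_printoptions(precision=2,suppress=True)
for k,tags,c0,y in [("medium",("wm","ws"),(525,-313),-.075),("slim",("ws","wm","wl"),(468,-158),.139),("large",("wl","ws","wst"),(562,-9),.078),("square",("wq","wst2","wst"),(544,319),.14)]:
    for tag in tags:
        d=np.load(f"pics/{tag}.npz");p,W=d['p'],d['W']
        m=red(p)&(W[...,2]>8)&(W[...,2]<16)&(np.hypot(W[...,0]-c0[0],W[...,1]-c0[1])<100)
        b=max(blobs(cv2.dilate(m.astype(np.uint8),np.ones((9,9)))>0,10),key=lambda b:b[2][4])[0]&m
        c,w,t=fitrect(W[b][:,:2],OUT[k],y); print(k,tag,c,w,OUT[k],round(t,3),'pocket',c+12.5*np.array([np.cos(t),np.sin(t)]),np.median(W[b][:,2]))
for tag in("wst","wst2"):
    d=np.load(f"pics/{tag}.npz");p,W=d['p'],d['W']
    for z,r in ((118,60),(91,80),(63,80),(35,90)):
        P,m=level(p,W,z,(552,132),r)
        if z<100: P=W[m]
        print(tag,z,len(P),np.median(P[:,2]),rect(P[:,:2]))
    m=(W[...,2]<8)&(abs(W[...,0]-545)<100)&(abs(W[...,1]-200)<60); print('mat',np.median(W[m][:,2]))
E
```

```text
medium wm [ 491.14 -308.94] [52.08 72.52] (125, 73) -0.079 pocket [ 503.6  -309.93] 11.040564055188511
medium ws [ 490.84 -308.93] [51.47 73.45] (125, 73) -0.071 pocket [ 503.31 -309.81] 11.119812437435428
slim ws [ 426.87 -162.62] [66.95 55.56] (155, 56) 0.135 pocket [ 439.26 -160.95] 11.064598076831743
slim wm [ 427.38 -163.31] [66.81 56.33] (155, 56) 0.139 pocket [ 439.76 -161.58] 10.81285554123869
slim wl [ 526.67 -148.41] [41.93 56.04] (155, 56) 0.13 pocket [ 539.06 -146.79] 11.056239125594914
large wl [519.27 -12.17] [71.18 83.52] (163, 84) 0.082 pocket [531.73 -11.14] 11.020758798871
large ws [518.98 -12.85] [70.14 84.16] (163, 84) 0.087 pocket [531.43 -11.76] 11.001207776498575
large wst [519.21 -12.04] [70.84 83.9 ] (163, 84) 0.078 pocket [531.67 -11.06] 11.049767972387542
square wq [519.6  315.23] [40.05 67.56] (93, 68) 0.127 pocket [532.   316.81] 11.05797030036338
square wst2 [519.51 314.34] [40.24 67.82] (93, 68) 0.123 pocket [531.92 315.87] 11.031308388174068
square wst [519.5  314.08] [39.82 68.21] (93, 68) 0.14 pocket [531.88 315.83] 11.012815437083987
wst 118 3669 11
[... 484 characters left out ...]
0.07419317125608571))
mat 0.8573867566913975
wst2 118 3673 117.45891078839 (array([550.31, 148.02]), (48.80912780761719, 48.011924743652344), np.float64(0.27575726474360684))
wst2 91 2368 90.43957212266324 (array([549.17, 146.34]), (111.29022979736328, 36.23373794555664), np.float64(0.0921628340666385))
wst2 63 294 62.455705527058996 (array([579.15, 148.52]), (53.2049446105957, 26.39795684814453), np.float64(-1.49096431972711))
wst2 35 1115 34.44971219615593 (array([556.52, 144.96]), (117.39442443847656, 64.17398834228516), np.float64(0.07165030182349397))
mat 0.858076519052247h.py:41: RuntimeWarning: overflow encountered in subtract
  return np.isfinite(z)&(cv2.dilate(z,k)-cv2.erode(z,k)<4)
```

```bash
python3 - <<'E' 2>/dev/null
from h import *
import json
np.set_printoptions(precision=2,suppress=True)
T={}
for k,tags,c0,y in [("medium",("wm","ws"),(525,-313),-.075),("slim",("ws","wm"),(468,-158),.139),("large",("wl","ws","wst"),(562,-9),.078),("square",("wq","wst2","wst"),(544,319),.13)]:
    A=[]
    for tag in tags:
        d=np.load(f"pics/{tag}.npz");p,W=d['p'],d['W']
        u=np.array([np.cos(y),np.sin(y)]); D=W[...,:2]-c0; a=D@u; b=D@np.array([-u[1],u[0]])
        m=red(p)&(W[...,2]>8)&(W[...,2]<16)&(abs(a)<OUT[k][0]/2+8)&(abs(b)<OUT[k][1]/2+8)
        c,w,t=fitrect(W[m][:,:2],OUT[k],y); pk=c+12.5*np.array([np.cos(t),np.sin(t)]); A.append([*pk,t])
        print(k,tag,c,w,OUT[k],'pocket',A[-1])
    T[k]=list(np.mean(A,0))
json.dump(T,open("trays.json","w")); print(T)
E
```

```text
medium wm [ 527.46 -311.84] [124.89  72.45] (125, 73) pocket [np.float64(539.9250235751127), np.float64(-312.8285277643574), np.float64(-0.07936332312998583)]
medium ws [ 527.29 -311.53] [124.41  73.27] (125, 73) pocket [np.float64(539.7518697146577), np.float64(-312.52571422994436), np.float64(-0.07936332312998583)]
slim ws [ 470.23 -156.76] [154.32  55.52] (155, 56) pocket [np.float64(482.61371567087673), np.float64(-155.08432406226265), np.float64(0.13463667687001418)]
slim wm [ 470.9  -157.22] [153.84  56.4 ] (155, 56) pocket [np.float64(483.2752084969946), np.float64(-155.4924828828031), np.float64(0.139)]
large wl [564.98  -8.65] [162.48  83.51] (163, 84) pocket [np.float64(577.4421349896356), np.float64(-7.676547086547255), np.float64(0.078)]
large ws [564.49  -9.21] [161.37  84.31] (163, 84) pocket [np.float64(576.9562475791921), np.float64(-8.237741293644616), np.float64(0.078)]
large wst [565.04  -8.42] [162.57  84.03] (163, 84) pocket [np.float64(577.505710912361), np.float64(-7.446582372586211), np.float64(0.078)]
square wq [545.87 318.73] [92.84 67.44] (93, 68) pocket [np.float64(558.2556598249768), np.float64(320.40399456954725), np.float64(0.13436332312998583)]
square wst2 [545.85 317.89] [92.92 67.92] (93, 68) pocket [np.float64(558.2364433601084), np.float64(319.56902590360176), np.float64(0.13436332312998583)]
square wst [545.78 317.81] [92.88 68.31] (93, 68) pocket [np.float64(558.1551309998857), np.float64(319.5922756989853), np.float64(0.14308996938995747)]
{'medium': [np.float64(539.8384466448852), np.float64(-312.67712099715084), np.float64(-0.07936332312998583)], 'slim': [np.float64(482.94446208393566), np.float64(-155.28840347253288), np.float64(0.1368183384350071)], 'large': [np.float64(577.3013644937296), np.float64(-7.786956917592693), np.float64(0.078)], 'square': [np.float64(558.2157447283236), np.float64(319.8550987240448), np.float64(0.13727220521664305)]}
```

```bash
python3 - <<'E' 2>/dev/null
from h import *
for w in (85,62,45):
    ctrl.gripper_to(w); s=sensors.read_state(); p,W=cloud("wrist")
    L=(W-s['eef_pos'])@s['eef_rot']
    for sg in(1,-1):
        m=(abs(L[...,0])<14)&(sg*L[...,1]>3)&(sg*L[...,1]<70)&(L[...,2]<60)&(L[...,2]>-30)
        Q=L[m]; print(w,round(s['grip_width'],1),ctrl.tcp_to_tips,len(Q),np.percentile(Q[:,2],[90,97,99,100]).round(1),'x',np.percentile(Q[:,0],[1,99]).round(1),'|y|min',np.percentile(sg*Q[:,1],[0,1,5]).round(1))
E
```

```text
85 85.1 25.0 3822 [ 3.9  8.2 10.1 12.2] x [-10.3  12.2] |y|min [42.3 42.6 42.8]
85 85.1 25.0 3824 [ 3.9  8.2 10.2 12.3] x [-10.3  12.2] |y|min [41.1 41.4 41.6]
62 61.9 25.0 4211 [ 8.8 14.2 16.9 19.4] x [-10.1  13.6] |y|min [30.9 31.3 31.5]
62 61.9 25.0 4209 [ 8.9 14.4 17.  19.5] x [-9.9 13.7] |y|min [29.8 30.1 30.2]
45 44.8 25.0 4568 [10.  16.3 19.  22.9] x [-10.1  13.7] |y|min [22.7 22.9 23. ]
45 44.8 25.0 4575 [ 9.9 16.1 19.1 22.2] x [-10.1  13.7] |y|min [21.3 21.6 21.8]
```

```bash
cat >> h.py <<'E'
import json
TR=json.load(open("trays.json"))
def tip(w): return np.interp(w,[0,38,45,62,85],[25,23.2,22.5,19.5,12.2])
def pick(k,x,y,yaw,zb,opening,clear=5,force=60):
    w=DIM[k][1]; z=zb+clear+tip(w)
    ctrl.gripper_to(opening)
    ctrl.move_ptp(np.array([x,y,z+60]),down(yaw))
    hit=ctrl.move_l(np.array([x,y,z]),vel=80,threshold=12)
    s=sensors.read_state(); print("down hit",hit,s['eef_pos'].round(1),z)
    if hit: return False
    ctrl.gripper_to(w-8,force=force); s=sensors.read_state()
    print("grip",s['grip_width'],s['grasp_force'],w)
    if abs(s['grip_width']-w)>4: return False
    ctrl.move_l(np.array([x,y,z+5]),vel=25); ctrl.move_l(np.array([x,y,z+75]),vel=120)
    s=sensors.read_state(); print("lifted",s['grip_width'].round(1),s['grasp_force'].round(1),s['force'].round(1),s['t'])
    return True
def place(k,clear=5,dx=0,dy=0):
    w=DIM[k][1]; x,y,yaw=TR[k]; x+=dx;y+=dy; z=3+clear+tip(w)
    zc=max(sensors.read_state()['eef_pos'][2],z+60)
    ctrl.move_l(np.array([x,y,zc]),down(yaw),vel=200)
    ctrl.hold(.2)
    ctrl.move_l(np.array([x,y,z+14]),vel=120); ctrl.hold(.2)
    hit=ctrl.move_l(np.array([x,y,z-2.5]),vel=20,threshold=6)
    s=sensors.read_state(); print("set",hit,s['eef_pos'].round(1),z,s['force'].round(1))
    ctrl.gripper_to(min(85,w+22)); ctrl.hold(.3)
    ctrl.move_l(np.array([x,y,z+80]),vel=120); print(sensors.read_state()['t'])
def look(pos,tag,tags=()):
    ctrl.move_ptp(np.array(pos,float),down(0.)); ctrl.hold(.2)
    p,W=cloud("wrist",tag); np.savez(f"pics/{tag}.npz",p=p,W=W); return p,W
def top_of(p,W,z,ctr,R=85):
    P,m=level(p,W,z,ctr,R); r=rect(P[:,:2]); print("top z",np.median(P[:,2]).round(2),r,len(P)); return r
E
python3 - <<'E' 2>&1 | grep -v Warn
from h import *
if pick("square",550.3,148,.274,90,66):
    place("square")
E
```

```text
down hit False [550.7 148.  116.9] 116.61764705882354
grip 48.41443638520464 63.860424757003784 50
Traceback (most recent call last):
  File "h.py", line 69, in pick
    s=sensors.read_state(); print("lifted",s['grip_width'].round(1),s['grasp_force'].round(1),s['force'].round(1),s['t'])
                                           ^^^^^^^^^^^^^^^^^^^^^
AttributeError: 'float' object has no attribute 'round'
```

Held and lifted. It was only a print error, so I'll fix that and place the box.

```bash
sed -i "s/s\['grip_width'\].round(1),s\['grasp_force'\].round(1)/s['grip_width'],s['grasp_force']/" h.py
python3 - <<'E' 2>&1 | grep -v Warn
from h import *
s=sensors.read_state(); print(s['grip_width'],s['force'],s['t'])
place("square")
p,W=look((550,240,250),"v1")
top_of(p,W,30,TR["square"][:2],45); print(TR["square"])
top_of(p,W,90,(550,147)); 
print(sensors.read_state()['t'])
E
```

```text
return np.isfinite(z)&(cv2.dilate(z,k)-cv2.erode(z,k)<4)
49.25225221896736 [-1.02923239  0.25558421 -1.11390628] 10.0
set True [558.1 319.8  30.8] 29.61764705882353 [ 0.1 -0.7  4.5]
14.8917
top z 30.37 (array([557.51043701, 318.47543335]), (48.82482147216797, 48.75433349609375), np.float64(-1.4395510128424784)) 2564
[558.2157447283236, 319.8550987240448, 0.13727220521664305]
top z 90.45 (array([549.21246338, 146.47825623]), (110.81285095214844, 36.97349548339844), np.float64(0.09039589326239805)) 6045
15.8333
```

View pics/v1.png

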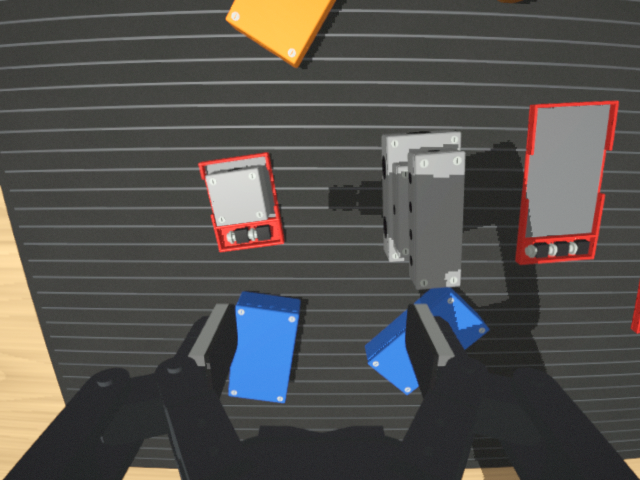

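The square box is seated in its tray at (240,195), with its top at 30.4 mm and 1.5 mm off centre. Slim is now the top of the stack at (436,218). Going for slim.

```bash
python3 - <<'E' 2>&1 | grep -v -i -e warn -e isfinite
from h import *
if pick("slim",549.3,146.4,.091,62,58):
    place("slim")
    p,W=look((500,-100,250),"v2a"); r=top_of(p,W,31,TR["slim"][:2]); print(TR["slim"])
    p,W=look((550,140,250),"v2"); top_of(p,W,62,(560,147)); top_of(p,W,34,(556,145))
    print(sensors.read_state()['t'])
E
```

```text
down hit False [549.7 146.4  90.5] 90.2
grip 36.69200062329528 61.40216588973999 38
lifted 37.19823022610037 60.93225359916687 [ 0.3 -0.7 -1.9] 19.025
set True [ 482.9 -155.3   32.3] 31.2 [-0.2  1.5  3.4]
24.3583
top z 31.44 (array([ 482.59210205, -155.51895142]), (110.52857208251953, 36.361087799072266), np.float64(0.13530452905305212)) 4105
[482.94446208393566, -155.28840347253288, 0.1368183384350071]
top z 62.44 (array([552.3203125 , 146.45579529]), (80.4508285522461, 52.90580749511719), np.float64(0.07651201058435286)) 5408
top z 34.4 (array([556.2600708 , 144.44319153]), (118.31716918945312, 63.31143569946289), np.float64(0.07406077053801674)) 2281
26.475
```

View pics/v2.png

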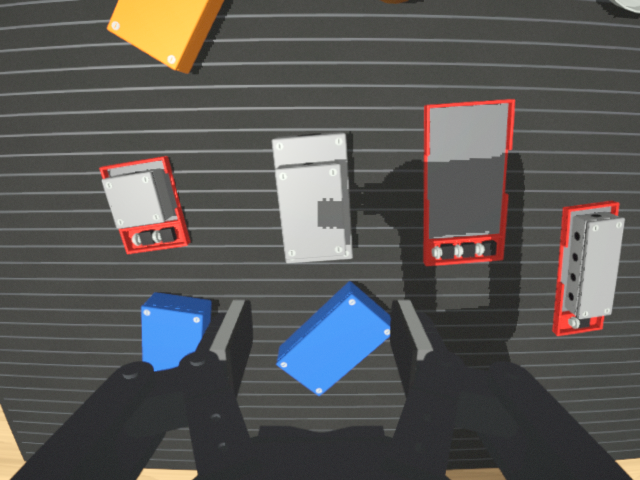

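Slim is flat in its tray at (592,265), with its top at 31.4 mm. Medium is now the top of the stack at (315,210). Going for medium.

```bash
python3 - <<'E' 2>&1 | grep -v -i -e warn -e isfinite
from h import *
if pick("medium",552.4,146.3,.0765,34,76):
    place("medium")
    p,W=look((540,-270,250),"v3a"); top_of(p,W,31,TR["medium"][:2]); print(TR["medium"])
    p,W=look((550,130,230),"v3"); top_of(p,W,34,(556,145)); 
    print(sensors.read_state()['t'])
E
```

```text
down hit False [552.8 146.4  60. ] 59.73529411764706
grip 54.202836001126 65.87408781051636 55
lifted 53.89679448037442 65.35604596138 [-0.7  0.3 -1.6] 29.675
set True [ 539.8 -312.6   29.8] 28.735294117647058 [0.2 0.1 3.6]
35.5333
top z 31.44 (array([ 539.00445557, -312.60119629]), (80.43756866455078, 53.194061279296875), np.float64(-0.07970494931665417)) 4621
[539.8384466448852, -312.67712099715084, -0.07936332312998583]
top z 34.41 (array([556.58123779, 144.82177734]), (119.17642974853516, 63.84407424926758), np.float64(0.0724514805479306)) 9245
38.1583
```

View pics/v3.png

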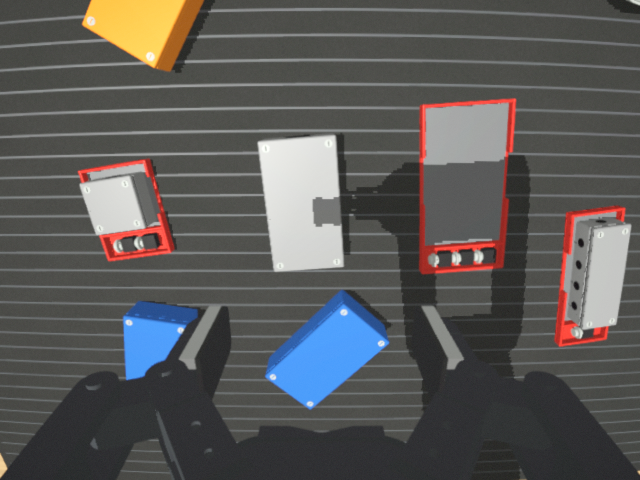

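Medium is seated, with its top at 31.4 mm. The large box stands alone on the mat at (302,203). Going for large.

```bash
python3 - <<'E' 2>&1 | grep -v -i -e warn -e isfinite
from h import *
if pick("large",556.5,144.6,.073,0,85,clear=8,force=80):
    place("large",clear=8)
    ctrl.gripper_to(85)
    for k,pos,tag in (("medium",(540,-270,250),"f1"),("slim",(520,-100,250),"f2"),("large",(560,80,250),"f3"),("square",(550,240,250),"f4")):
        p,W=look(pos,tag); r=top_of(p,W,3+DIM[k][2],TR[k][:2]); print(k,r[0]-TR[k][:2])
    p,W=cloud("top","ftop")
    m=(W[...,2]>15)&(W[...,0]>640)&(W[...,0]<820)&(abs(W[...,1])<450)
    for b,c,s in blobs(m,150): print('obj',c,s[4],np.nanmedian(W[b],0))
    s=sensors.read_state(); print(s['t'],s['force'])
E
```

```text
down hit False [556.9 144.7  26.4] 26.230434782608697
grip 64.90322607575004 90.76010584831238 66
lifted 64.43798255725952 90.1572847366333 [-0.2 -0.2 -2. ] 41.3417
set True [577.2  -7.8  30.5] 29.230434782608697 [-0.6  0.6  3.7]
45.375
top z 31.43 (array([ 539.16320801, -312.68179321]), (80.3122787475586, 53.3550910949707), np.float64(-0.08238195884440191)) 4529
medium [-0.67523864 -0.00467222]
top z 31.47 (array([ 482.40869141, -155.55044556]), (110.38264465332031, 36.145816802978516), np.float64(0.13565237950330844)) 3807
slim [-0.53577068 -0.26204208]
top z 37.42 (array([575.82653809,  -8.04573059]), (118.25941467285156, 64.6062240600586), np.float64(0.07787132129424301)) 8592
large [-1.47482641 -0.25877367]
top z 30.38 (array([557.2666626 , 318.43899536]), (49.02667236328125, 48.24479293823242), np.float64(-1.440832084872969)) 2497
square [-0.94908213 -1.41610336]
obj [517.32240437 105.79234973] 183 [ 816.18920471 -418.35805157   21.96285874]
obj [379.63571429 125.09821429] 560 [ 790.70019969 -152.23233305   22.83903746]
obj [165.85684903 152.30399013] 2431 [739.18275995 254.22926887  33.93292757]
obj [263.15248963 137.71161826] 964 [751.95445417  68.90579693  65.73203291]
49.9583 [ 0.06134724 -0.30313113 -0.23206516]
```

View pics/f3.png

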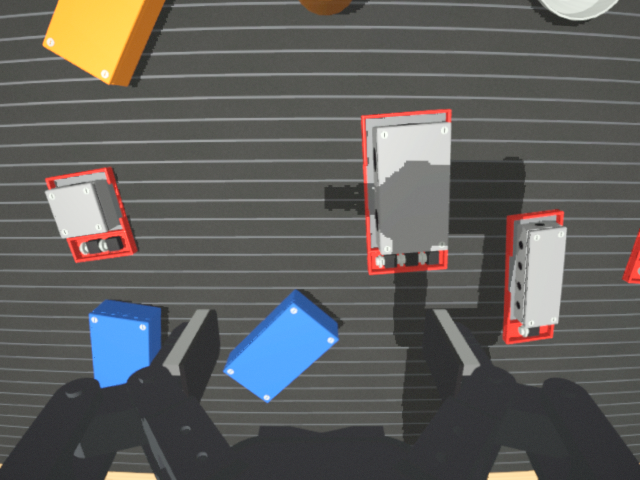

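All four boxes lie flat and centred within 2 mm in their trays (large at (410,188)), with the gripper clear of everything. The jar has not moved. The dish was never approached; its shifted reading comes from a different crop. Handing in.

```bash
python3 -c "
from plant import ctrl
print(ctrl.finish_job())"
```

```text
the job is handed in; nothing more can be done
None
```

I took the stack apart from the top down and set all four boxes flat in their own trays, each within about 2 mm of centre and let go, then handed the job in at about 50 s of robot time; no verdict came back.

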